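# Turn the slatted panel over onto the drying board

## Task

Turn the slatted panel over by pushing only: push its blunt edge against the front step of the drying board, then keep pushing at its bevelled edge until the panel tips up on the step and topples over onto the board with the pale side up, and finally push it along the board until it lies flat and square against the dark back rail. The panel is never to be picked up or carried, it must end between the sides of the board, and the mug, the glue bottle and the mallet stay where they are.

Things in the scene. Friction and masses are not known exactly. Their poses are not given: they have to be found in the camera images.
- panel: Loose flat panel, 80 (x) by 100 (y) by 16 mm (z), about 0.1 kg: dark slats on top, pale wood below. Origin: centre of the pale face. Starts on the bench dark side up, +x towards the board, within 0.2 rad of square, 10 to 40 mm short of its step. Blunt edge: upright face at x = 40 mm. Pushed about 15 degrees past upright at the step, it topples over it.
- panel_lip (a point): Middle of the panel's bevelled edge (-x end, towards the robot), at x = -40, z = 14 mm of the panel. A 4 mm upright lip under the dark face; below it a 45 degree undercut bevel runs in to x = -28 mm at the pale face, so a fingertip low on the bench pushes in under it and raises that end once the blunt edge is stopped.
- panel_butt (a point): Point in the middle of the panel's blunt edge face (x = 40, z = 8 mm in the panel's frame).
- board: Drying board fixed to the bench: green painted bed 10 mm high, 160 mm wide (y = -80 to 80 mm), dark back rail 30 mm high. Origin on the bench under the bed; x points away from the robot, z up. Front step: upright face 10 mm high at x = -55 mm; bed from there to the rail's front face at x = 50 mm; rail to 68 mm. Place varies, yaw up to 0.3 rad.
- mug: White mug, 72 mm across, 80 mm high, with a handle; origin at the centre of its foot. Bystander to the right of the panel or board.
- glue: White glue bottle with red cap, 52 mm across, 130 mm high; origin at the centre of its foot. Bystander to the right of the panel or board.
- mallet: Wooden mallet lying on the bench to the left of the panel: head 90 x 50 x 50 mm, handle 24 mm thick and 120 mm long along its +x; origin under the centre of the head. Bystander.
Mind the look-alikes: they are no part of the job. Several things have the shape of the board; the one meant has the colours described above.

How it is judged:
By the outcome, as a careful person would: the job done as asked, in the order asked, and still so for the second after the job is handed in, with the robot touching nothing.
It also fails if it takes over 48 s, if anything falls off the work surface, if the arm or the gripper's body presses on something with over 40 N, if the wrist force passes 120 N, or if a joint passes its speed limit or range.

## Robot

A 6-joint arm with a two-finger parallel gripper is mounted at the origin on the work surface. World frame = base frame: x ahead of the robot, y to its left, z up, the work surface at z = 0. Lengths are in m, angles in degrees, forces in N, time in s.
With the tool pointing down it reaches from about 0.25 to 0.725 m from the base axis. Payload 9.7 kg.
Tool frame: the origin (TCP) lies at the very end of the fingers, on their centre line; the grasp point (between the pads) lies 19 mm behind it (bot.grip_point_offset is the distance from the TCP to the grasp point, in m); y points along the fingers, x is the direction in which the jaws open and shut, and the axes are right-handed (so a half turn about y gives the same grasp; the last joint's range is limited). The gripper opens to 85 mm and grips with 20 to 120 N. Pads are 22 mm wide; open, the fingers measure 114 mm over their backs; the gripper's body (76 mm by 85 mm) begins 54 mm behind the grasp point. The pads swing forward as they close: fully open they stand 13 mm farther back than shut.
Start: joints at [66.52, 4.979, 10.078, 95.1, 0, 90], TCP at [0.219, 0.504, 0.231] pointing down, gripper open.
Joint ranges: [-179.16, 179.16], [-48.56, 103.87], [-65.8, 70.77], [-126.05, 130.52], [-82.76, 87.17], [-180, 180]. Speed limits (degrees/s): [127.2, 127.2, 147.25, 180, 180, 180].

## Interface

Orientations are given as [roll, pitch, yaw] about the fixed x, y, z axes, in that order (R = Rz(yaw) Ry(pitch) Rx(roll)).
In Python, from workcell import bot gives the robot as it stands.
- The arm moves only by the shell command python3 -m inch 'ROWS' [FORCE]. ROWS is JSON, a list of rows, each a list of 3 entries, a list of its own where there are three numbers: the shift along the tool's x, y, z in mm, then the turn, a rotation vector about the tool's x, y, z in rad, then the finger opening in mm, from 0 to 85.4. In form: [[[x, y, z], [ax, ay, az], grip], ...]. A call has 1 to 20 rows; each row is the pose to reach, as a shift and turn from the pose measured when the call began, along the tool's axes at that moment; what a row does not reach only later rows make up. A row lasts 1/10 s, in which the tool goes at most 50 mm and 8.59 degrees, less where a joint would pass 70% of its speed; a pose out of reach is approached as far as the arm can. A call with a gripper value outside its range is refused whole. The fingers move at their own pace and stop on an object; FORCE is the grip in N (left out, the last holds). Time passes only in rows, so rows that repeat a pose let the fingers close. It gives the time, the measured TCP pose, the force and the opening at its end, in the units of the state.
- bot.get_obs(): the state, without advancing time (a new reading comes with each control period).
- bot.camera(name): name is "side" or "top"; returns a dict with "frame" (400x640x3 uint8, red, green, blue), "mtx" (3x3 intrinsics, pixels), "k1" (the pictures are not rectified: a ray, as slopes to the right and down, at radius r is drawn at 1 + k1 r^2 times it, then the intrinsics apply), "origin" and "orientation" of the camera in the world. Camera axes: x right, y down, z forward; pixel columns grow to the right and rows downward; lengths in m; the calibration is good to about 2 mm. A picture is of the moment at which its call begins. There is no depth.
- bot.job_done(): hands the job in, once; it reports no verdict.
Trained networks look in a picture, given as the dict that the camera call returned (one of the last four; its "shot" number tells which), for a name from the list of things; names that differ only in an ending like _2 or _b are one class to them, and where a whole thing is asked for, a point or a joint stands for the part that bears it (a point fixed in the world has none). Each returns a list of dicts, best first, with "confidence" (0 to 1); they miss things now and then, are a little off and sometimes report something else, mostly with a low value. They report only what shows in the picture. A call takes as long as a camera call. They do not tell look-alikes from the thing itself.
- bot.search_frame(picture, name): "box" ([left, top, right, bottom] in pixels, round what is visible of it).
- bot.cut_out(picture, name): "region" (400x640 bool, what is visible of it) and "box" ([left, top, right, bottom] in pixels, round what is visible of it).
The state is a dict: "time": time; "q": joint angles; "qd": joint speeds; "joint_efforts": joint torques, N m; "ee_pos": TCP position; "tcp_rot": TCP orientation; "wrist_force": force on the tool from outside, world axes, zero at the start; "torque": the same for the moment, N m; "opening": finger opening in m.
Only numpy, scipy, OpenCV 4.12 (cv2) and the standard library are available. Lean on these libraries where they do the work, as an engineer would, in place of code of your own. Each camera call takes 0.05 s, during which the arm holds its last target. There are 200 camera calls.

## Working session

There is one attempt and no reset: what is moved stays moved. The work goes in short steps, Python scripts to look and compute and a shell command to move; the robot and the scene stay as the last step left them, time stands still between calls to the robot, and variables do not carry over. Pictures are saved under pics/ and viewed, about 8 in all and at most 12, crops included, and the job is handed in when it is done.

```bash
mkdir -p pics; ls; cat > h.py <<'E'
import numpy as np, cv2
from scipy.spatial.transform import Rotation as R
from workcell import bot
def Rm(o):
    o=np.array(o,float)
    if o.shape==(3,3): return o
    if o.size==4: return R.from_quat(o).as_matrix()
    return R.from_euler('xyz',o,degrees=True).as_matrix()
def ray(c,uv):
    K=np.array(c['mtx']); p=np.array(uv,float).reshape(-1,2)
    d=(p-[K[0,2],K[1,2]])/[K[0,0],K[1,1]]
    s=d.copy()
    for _ in range(20): s=d/(1+c['k1']*(s**2).sum(1,keepdims=True))
    return np.c_[s,np.ones(len(s))]@Rm(c['orientation']).T
def onz(c,uv,z):
    r=ray(c,uv); o=np.array(c['origin']); return o+r*((z-o[2])/r[:,2])[:,None]
def proj(c,P):
    K=np.array(c['mtx']); q=(np.array(P,float).reshape(-1,3)-c['origin'])@Rm(c['orientation'])
    s=q[:,:2]/q[:,2:]; s=s*(1+c['k1']*(s**2).sum(1,keepdims=True))
    return s*[K[0,0],K[1,1]]+[K[0,2],K[1,2]]
def save(c,n): cv2.imwrite('pics/'+n,c['frame'][:,:,::-1])
E
python3 - <<'E'
from h import *
o=bot.get_obs();print(o)
for n in('top','side'):
    c=bot.camera(n);save(c,n+'0.png');print(n,c['origin'],c['orientation'],c['mtx'],c['k1'])
    for k in('panel','board','mug','glue','mallet'):
        print(k,[(np.round(d['box']).tolist(),round(d['confidence'],2)) for d in bot.search_frame(c,k)])
a=[cv2.imread(f'pics/{n}0.png') for n in('top','side')]
cv2.imwrite('pics/both0.png',cv2.resize(np.vstack(a),None,fx=.75,fy=.75))
E
```

```text
pics
{'time': 0.0, 'q': array([ 6.65207135e+01,  5.01000044e+00,  1.00343653e+01,  9.50984663e+01,
       -1.18633560e-03,  9.00001635e+01]), 'qd': array([ 0.0195885 ,  0.00720157,  0.0609616 ,  0.00314547, -0.07792901,
       -0.02379634]), 'joint_efforts': array([ 1.08250009e-03, -5.20375657e+01,  4.64813590e+01,  1.57115911e-02,
        7.77516334e-05, -2.93967389e-05]), 'ee_pos': array([0.21904614, 0.50425529, 0.23059282]), 'tcp_rot': array([-9.00011865e+01,  7.41014776e-02,  6.65205500e+01]), 'wrist_force': array([ 0.0025985 , -0.40090912, -0.91143324]), 'torque': array([-0.00362559, -0.00653584, -0.05202583]), 'opening': 0.08509566276370023}
top [0.4515474  0.02281092 0.90315454] [-170.0984597     1.92482426  -90.45714323] [[408.92375477   0.         312.9807629 ]
 [  0.         408.92375477 201.83956124]
 [  0.           0.           1.        ]] -0.08065761080999116
panel [([268.0, 215.0, 316.0, 259.0], 0.64)]
board [([260.0, 147.0, 331.0, 210.0], 0.68), ([168.0, 113.0, 240.0, 169.0], 0.61), ([402.0, 134.0, 476.0, 192.0], 0.58), ([152.0, 198.0, 246.0, 235.0], 0.24)]
mug [([357.0, 226.0, 410.0, 265.0], 0.57)]
glue [([364.0, 189.0, 393.0, 217.0], 0.83)]
mallet [([152.0, 197.0, 248.0, 235.0], 0.85)]
side [ 0.29625591 -0.68621778  0.72584431] [-130.33752802   -0.53464635  -21.57145362] [[458.651759     0.         318.95154142]
 [  0.         458.651759   198.11074126]
 [  0.           0.           1.        ]] -0.028266751866819984
panel [([267.0, 191.0, 306.0, 226.0], 0.59)]
board [([372.0, 247.0, 470.0, 334.0], 0.85), ([308.0, 123.0, 369.0, 165.0], 0.83), ([302.0, 162.0, 375.0, 223.0], 0.58), ([269.0, 191.0, 304.0, 222.0], 0.47)]
mug [([284.0, 229.0, 319.0, 280.0], 0.67)]
glue [([327.0, 207.0, 355.0, 265.0], 0.67)]
mallet [([274.0, 123.0, 297.0, 180.0], 0.63)]
```

View pics/both0.png

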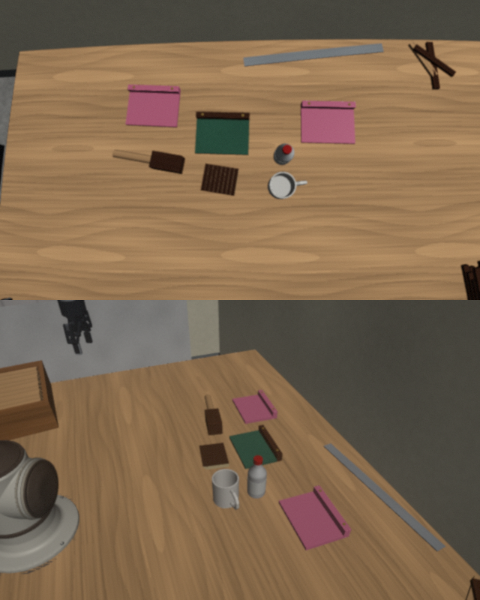

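```bash
python3 - <<'E'
import cv2
a=cv2.imread('pics/top0.png')[130:280,230:430]
cv2.imwrite('pics/crop0.png',cv2.resize(a,None,fx=4,fy=4,interpolation=cv2.INTER_CUBIC))
E
```

```text
(no output)
```

View pics/crop0.png

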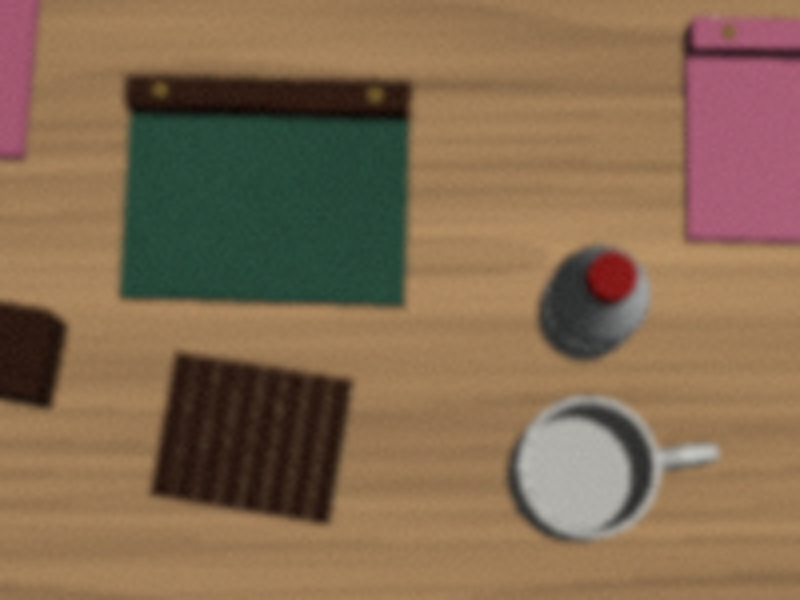

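The description fits the green board at (295,178) px with the dark rail. The look-alikes are the pink boards at (204,141) and (439,163). The panel is at (292,237), with the mallet head at (224,216), the mug at (377,247) and the glue bottle at (378,205). Next I measure.

```bash
cat >> h.py <<'E'
def rect(c,mask,z):
    n,l,s,_=cv2.connectedComponentsWithStats(mask.astype(np.uint8))
    k=1+np.argmax(s[1:,4]); ct=max(cv2.findContours((l==k).astype(np.uint8),0,cv2.CHAIN_APPROX_NONE)[0],key=len)[:,0]
    P=(onz(c,ct,z)[:,:2]*1000).astype(np.float32)
    return cv2.minAreaRect(P),s[k,4]
def win(m,x0,y0,x1,y1):
    o=np.zeros(m.shape,bool);o[y0:y1,x0:x1]=m[y0:y1,x0:x1];return o
def look(c):
    h=cv2.cvtColor(c['frame'],cv2.COLOR_RGB2HSV); return h[...,0].astype(int),h[...,1].astype(int),h[...,2].astype(int)
E
python3 - <<'E'
from h import *
c=bot.camera('top');H,S,V=look(c)
print('px',c['frame'][237,292],c['frame'][178,295],c['frame'][270,292],c['frame'][154,300])
g=(H>60)&(H<95)&(S>80)
print('board',rect(c,win(g,240,130,350,220),.010))
d=V<95
print('panel',rect(c,win(d,262,212,325,268),.016))
print('rail',rect(c,win(d&~g,255,140,340,162),.030))
for p,z in (((377,247),.08),((364,204),.0),((383,199),.13)): print(onz(c,p,z))
P=[[230/1+a/4,130+b/4] for a,b in((177,352),(351,379),(328,522),(152,493))]
print('panelc',onz(c,P,.016)*1000)
P=[[230+a/4,130+b/4] for a,b in((132,110),(408,116),(404,305),(122,297))]
print('bedc',onz(c,P,.01)*1000)
P=[[230+a/4,130+b/4] for a,b in((65,325),(50,407))]
print('mallet',onz(c,P,.05)*1000)
m=bot.cut_out(c,'mallet')[0]['region']; print(rect(c,m,.04))
E
```

```text
px [57 39 30] [40 73 57] [160 125  87] [48 27 20]
board (((656.1123657226562, 89.61145782470703), (153.8517608642578, 105.24227142333984), 87.5007553100586), np.int32(3111))
panel (((525.5885620117188, 96.68792724609375), (97.62056732177734, 78.36859130859375), 80.11267852783203), np.int32(1609))
rail (((710.4415893554688, 87.14886474609375), (158.31646728515625, 27.75334358215332), 88.9664306640625), np.int32(667))
[[ 0.5020151  -0.07812263  0.08      ]]
[[ 0.60304503 -0.06211596  0.        ]]
[[ 0.59044995 -0.08655463  0.13      ]]
panelc [[571.85839256 136.82229708  16.        ]
 [555.83888581  41.38226943  16.        ]
 [478.53096566  54.52452889  16.        ]
 [494.88620427 149.90129018  16.        ]]
bedc [[711.78660569 164.57216841  10.        ]
 [705.39548063   7.82128413  10.        ]
 [597.3232408   11.79514874  10.        ]
 [603.94145932 168.65527199  10.        ]]
mallet [[582.42560754 192.46473959  50.        ]
 [538.75863547 199.62988347  50.        ]]
(((585.8341674804688, 302.4187927246094), (216.63143920898438, 54.431541442871094), 78.69489288330078), np.int32(1719))
```

```bash
cat >> h.py <<'E'
M=np.array([600.6,90.2]); YAW=-2.3
def to(s,v,z,th=28):
    "TCP target (mm, board: s past step face, v left) -> shift, turn for a row"
    o=bot.get_obs(); R0=Rm(o['tcp_rot'])
    c,n=np.cos(np.radians(YAW)),np.sin(np.radians(YAW))
    P=np.r_[M+s*np.array([c,n])+v*np.array([-n,c]),z]
    Rt=(R.from_euler('z',90+YAW,degrees=True)*R.from_euler('x',-90-th,degrees=True)).as_matrix()
    print((s,v,z,th),'shift',np.round(R0.T@(P-o['ee_pos']*1000),1),'turn',np.round(R.from_matrix(R0.T@Rt).as_rotvec(),3))
def where():
    o=bot.get_obs(); d=o['ee_pos'][:2]*1000-M; a=np.radians(YAW); u=np.array([np.cos(a),np.sin(a)]); w=np.array([-u[1],u[0]])
    f=o['wrist_force']
    print('t %.2f s %.1f v %.1f z %.1f'%(o['time'],d@u,d@w,o['ee_pos'][2]*1000),'F',np.round(f,1),'rot',np.round(o['tcp_rot'],1),'open',round(o['opening']*1000,1))
E
python3 -c "
from h import *
where();to(-165,3,150,28);to(-165,3,40,28)
a=Rm([-90,0,87.7]);print(a)
print((R.from_euler('z',90+YAW,degrees=True)*R.from_euler('x',-118,degrees=True)).as_matrix())"
```

```text
t 0.70 s -397.8 v 398.6 z 231.3 F [ 1.   0.1 -0.3] rot [-90.   -0.   66.5] open 85.5
(-165, 3, 150, 28) shift [-284.8   81.3 -360. ] turn [-0.483 -0.362 -0.09 ]
(-165, 3, 40, 28) shift [-284.8  191.3 -360. ] turn [-0.483 -0.362 -0.09 ]
[[ 4.01317925e-02 -1.11022302e-16 -9.99194395e-01]
 [ 9.99194395e-01 -1.11022302e-16  4.01317925e-02]
 [-1.11022302e-16 -1.00000000e+00  1.11022302e-16]]
[[ 0.04013179  0.46909335 -0.88223629]
 [ 0.9991944  -0.01884074  0.03543427]
 [ 0.         -0.88294759 -0.46947156]]
```

```bash
python3 -m inch '[[[-50,14,-63],[-0.1,-0.08,-0.02],50],[[-85,24,-108],[-0.2,-0.15,-0.04],50],[[-120,34,-152],[-0.3,-0.23,-0.06],50],[[-155,44,-196],[-0.4,-0.3,-0.08],50],[[-190,54,-240],[-0.483,-0.362,-0.09],50],[[-225,64,-284],[-0.483,-0.362,-0.09],50],[[-260,74,-328],[-0.483,-0.362,-0.09],50],[[-285,81,-360],[-0.483,-0.362,-0.09],50],[[-285,81,-360],[-0.483,-0.362,-0.09],50],[[-285,81,-360],[-0.483,-0.362,-0.09],50],[[-285,110,-360],[-0.483,-0.362,-0.09],50],[[-285,150,-360],[-0.483,-0.362,-0.09],50],[[-285,191,-360],[-0.483,-0.362,-0.09],50],[[-285,191,-360],[-0.483,-0.362,-0.09],50],[[-285,191,-360],[-0.483,-0.362,-0.09],50],[[-285,191,-360],[-0.483,-0.362,-0.09],50]]'; python3 -c "
from h import *
where();to(-165,3,4,28);to(-165,3,12,28);c=bot.camera('side');save(c,'s1.png');p=proj(c,bot.get_obs()['ee_pos'])[0].astype(int);print(p);x,y=p
a=c['frame'][y-90:y+60,x-80:x+120,::-1];cv2.imwrite('pics/s1c.png',cv2.resize(a,None,fx=4,fy=4,interpolation=cv2.INTER_CUBIC))"
```

```text
time: 2.3
ee_pos: [0.4372, 0.1002, 0.0435]
tcp_rot: [-118.2, -0.1, 87.7]
wrist_force: [-1.1, 0.6, -0.5]
opening: 0.05
t 2.30 s -163.7 v 3.4 z 43.5 F [-1.1  0.6 -0.5] rot [-1.182e+02 -1.000e-01  8.770e+01] open 50.0
(-165, 3, 4, 28) shift [-0.5 34.2 19.8] turn [ 0.003 -0.001  0.001]
(-165, 3, 12, 28) shift [-0.5 27.1 16. ] turn [ 0.003 -0.001  0.001]
[246 203]
```

View pics/s1c.png

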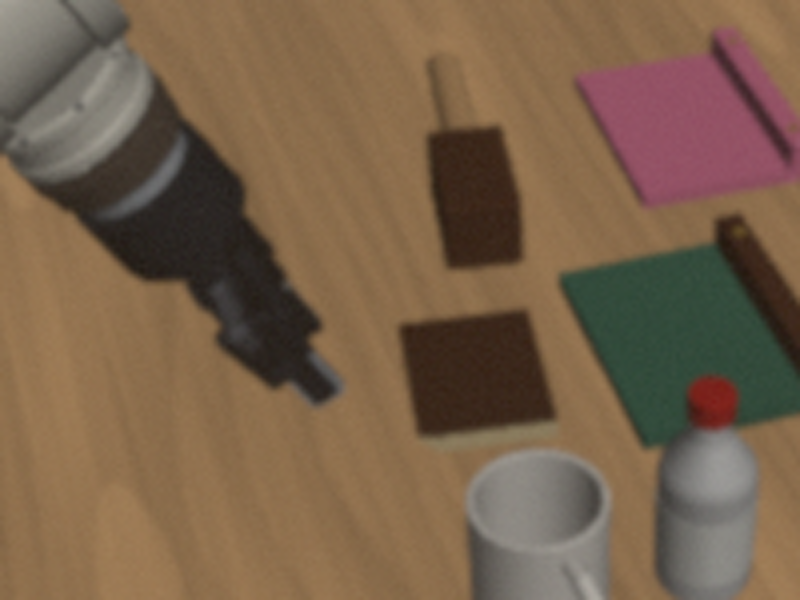

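The crop shows the tilted fingertips at about (320,385), the panel at (478,372) and the board behind it, with a clear path. Next I feel for the bench.

```bash
python3 -m inch '[[[0,14,8],[0,0,0],50],[[0,27,16],[0,0,0],50],[[0,29,17],[0,0,0],50],[[0,31,18],[0,0,0],50],[[0,31,18],[0,0,0],50]]'; python3 -c "
from h import *
where();to(-165,3,4);to(-165,3,2)"
```

```text
time: 2.85
ee_pos: [0.4367, 0.1006, 0.0089]
tcp_rot: [-118.3, -0.1, 87.7]
wrist_force: [0.3, 0.0, 0.3]
opening: 0.05
t 2.85 s -164.2 v 3.8 z 8.9 F [0.3 0.  0.3] rot [-1.183e+02 -1.000e-01  8.770e+01] open 50.0
(-165, 3, 4, 28) shift [-0.8  4.   3. ] turn [ 0.005 -0.001  0.002]
(-165, 3, 2, 28) shift [-0.8  5.7  4. ] turn [ 0.005 -0.001  0.002]
```

```bash
python3 -m inch '[[[0,2,1],[0,0,0],50],[[0,3,2],[0,0,0],50],[[0,4,2],[0,0,0],50],[[0,4,2],[0,0,0],50]]'; python3 -m inch '[[[0,1,0.5],[0,0,0],50],[[0,2,1],[0,0,0],50],[[0,2,1],[0,0,0],50]]';python3 -c "
from h import *
where();to(-165,3,2);to(-165,3,0)"
```

```text
time: 3.25
ee_pos: [0.4368, 0.1005, 0.0044]
tcp_rot: [-118.3, -0.1, 87.7]
wrist_force: [-0.4, -0.1, -0.3]
opening: 0.05
time: 3.55
ee_pos: [0.4367, 0.1005, 0.0019]
tcp_rot: [-118.3, -0.1, 87.7]
wrist_force: [-0.5, -0.8, 0.7]
opening: 0.0502
t 3.55 s -164.2 v 3.7 z 1.9 F [-0.5 -0.8  0.7] rot [-1.183e+02 -1.000e-01  8.770e+01] open 50.2
(-165, 3, 2, 28) shift [-0.7 -0.5  0.7] turn [ 0.005 -0.001  0.001]
(-165, 3, 0, 28) shift [-0.7  1.3  1.6] turn [ 0.005 -0.001  0.001]
```

```bash
python3 -m inch '[[[0,7.6,-12.7],[0,0,0],50],[[0,14.1,-25],[0,0,0],50],[[0,16.4,-29.4],[0,0,0],50],[[0,18,-32],[0,0,0],50],[[0,19.4,-35],[0,0,0],50],[[0,20.8,-37.6],[0,0,0],50],[[0,22.2,-40],[0,0,0],50],[[0,23.6,-42.8],[0,0,0],50],[[0,25,-45.5],[0,0,0],50],[[0,26.4,-48],[0,0,0],50],[[0,27.8,-50.7],[0,0,0],50],[[0,29.2,-53.4],[0,0,0],50],[[0,30.6,-56],[0,0,0],50],[[0,32,-58.6],[0,0,0],50],[[0,33,-60.5],[0,0,0],50],[[0,33,-60.5],[0,0,0],50]]'; python3 -c "
from h import *
where();c=bot.camera('top');save(c,'t2.png');c2=bot.camera('side')
a=c['frame'][140:280,230:370,::-1];p=proj(c2,bot.get_obs()['ee_pos'])[0].astype(int);x,y=p;b=c2['frame'][y-70:y+70,x-70:x+70,::-1]
cv2.imwrite('pics/2.png',cv2.resize(np.hstack([a,b]),(800,400),interpolation=cv2.INTER_CUBIC))"
```

```text
time: 5.15
ee_pos: [0.5059, 0.0977, 0.0016]
tcp_rot: [-118.3, -0.1, 87.7]
wrist_force: [0.2, -0.1, -0.9]
opening: 0.0499
t 5.15 s -94.9 v 3.7 z 1.6 F [ 0.2 -0.1 -0.9] rot [-1.183e+02 -1.000e-01  8.770e+01] open 49.9
```

View pics/2.png

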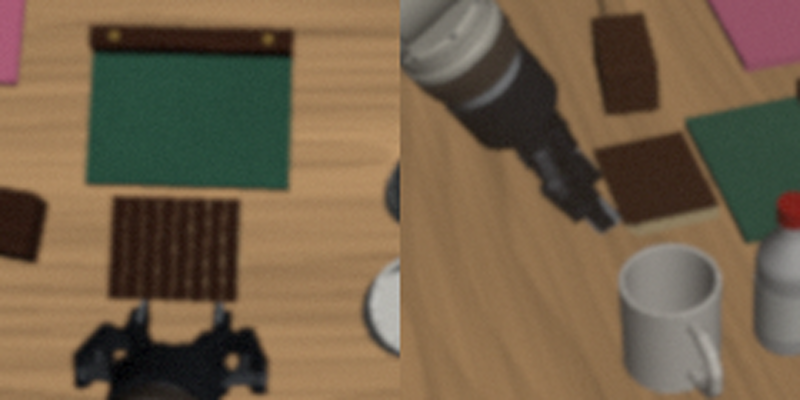

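The panel is now square with both fingers on its bevelled edge, about 8 mm short of the step. I'll push on gently until it is stopped.

```bash
python3 -m inch '[[[0,1.4,-2.6],[0,0,0],50],[[0,2.8,-5.3],[0,0,0],50],[[0,3.8,-7],[0,0,0],50],[[0,4.2,-8],[0,0,0],50],[[0,4.2,-8],[0,0,0],50]]'; python3 -m inch '[[[0,0.7,-1.3],[0,0,0],50],[[0,0.9,-1.8],[0,0,0],50]]'; python3 -c "
from h import *
where()"
```

```text
time: 5.75
ee_pos: [0.5149, 0.0973, 0.0017]
tcp_rot: [-118.3, -0.1, 87.7]
wrist_force: [-0.1, -0.2, 0.6]
opening: 0.0502
time: 5.95
ee_pos: [0.5161, 0.0973, 0.001]
tcp_rot: [-118.2, -0.1, 87.7]
wrist_force: [-7.9, 1.9, 2.8]
opening: 0.0499
t 5.95 s -84.7 v 3.7 z 1.0 F [-7.9  1.9  2.8] rot [-1.182e+02 -1.000e-01  8.770e+01] open 49.9
```

```bash
python3 -m inch '[[[0,0.7,-1.3],[0,0,0],50],[[0,-0.2,-1.8],[0,0,0],50],[[0,-1.1,-2.2],[0,0,0],50],[[0,-2,-2.7],[0,0,0],50],[[0,-2.8,-3.2],[0,0,0],50]]'; python3 -m inch '[[[0,-0.2,-1.8],[0,0,0],50],[[0,-1.1,-2.2],[0,0,0],50],[[0,-2,-2.7],[0,0,0],50],[[0,-2.8,-3.2],[0,0,0],50]]'; python3 -c "
from h import *
where();c=bot.camera('top');c2=bot.camera('side')
a=c['frame'][140:280,230:370,::-1];p=proj(c2,bot.get_obs()['ee_pos'])[0].astype(int);x,y=p;b=c2['frame'][y-50:y+50,x-40:x+60,::-1]
cv2.imwrite('pics/3.png',np.hstack([cv2.resize(q,(400,400),interpolation=cv2.INTER_CUBIC) for q in(a,b)]))"
```

```text
time: 6.45
ee_pos: [0.5166, 0.0972, 0.004]
tcp_rot: [-118.0, -0.1, 87.7]
wrist_force: [-5.2, 0.6, 0.1]
opening: 0.0498
time: 6.85
ee_pos: [0.5168, 0.0972, 0.0068]
tcp_rot: [-117.8, -0.1, 87.8]
wrist_force: [-6.4, 0.8, 0.6]
opening: 0.0501
t 6.85 s -84.0 v 3.6 z 6.8 F [-6.4  0.8  0.6] rot [-1.178e+02 -1.000e-01  8.780e+01] open 50.1
```

View pics/3.png

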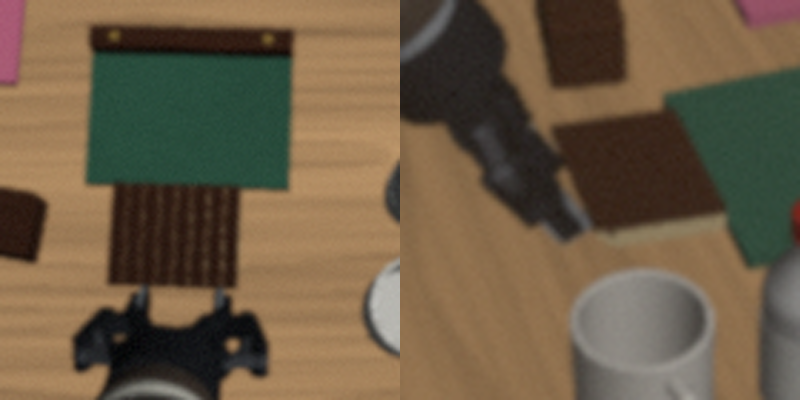

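```bash
python3 -m inch '[[[0,-0.2,-1.8],[0,0,0],50],[[0,-1.1,-2.2],[0,0,0],50],[[0,-2,-2.7],[0,0,0],50],[[0,-2.8,-3.2],[0,0,0],50],[[0,-3.7,-3.6],[0,0,0],50],[[0,-4.6,-4.1],[0,0,0],50]]';  python3 -c "
from h import *
where();c2=bot.camera('side');save(c2,'s4.png')
P=[[s,v,z] for s,z in((-80,0),(-80,16),(0,0),(0,16)) for v in(-47,)]
u=np.array([np.cos(np.radians(YAW)),np.sin(np.radians(YAW))]);w=np.array([-u[1],u[0]])
W=[np.r_[M+s*u+v*w,z]/1000 for s,v,z in P]
print(proj(c2,W).round(1))
p=proj(c2,bot.get_obs()['ee_pos'])[0].astype(int);x,y=p;b=c2['frame'][y-30:y+30,x-30:x+50,::-1]
print(x-30,y-30);cv2.imwrite('pics/4.png',cv2.resize(b,(800,600),interpolation=cv2.INTER_CUBIC))"
```

```text
time: 7.55
ee_pos: [0.5174, 0.0971, 0.012]
tcp_rot: [-117.7, -0.0, 87.8]
wrist_force: [-5.5, 0.6, 0.7]
opening: 0.0499
t 7.55 s -83.4 v 3.5 z 12.0 F [-5.5  0.6  0.7] rot [-117.7   -0.    87.8] open 49.9
[[288.8 223.8]
 [288.5 218.7]
 [321.7 216.2]
 [321.7 211.1]]
251 176
```

View pics/4.png

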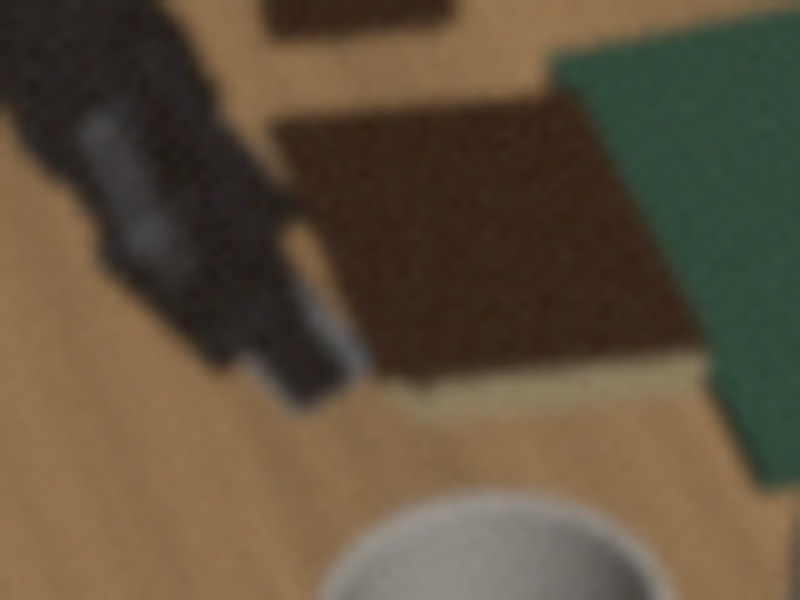

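In the crop the lip's top corner is at about (289.5,214) px. A flat panel would put it at (288.5,218.7), and the step corner matches its prediction. So the lip has risen about 13 mm, and I'll keep following the arc.

```bash
python3 -m inch '[[[0,-0.5,-2.3],[0,0,0],50],[[0,-1.6,-3.3],[0,0,0],50],[[0,-2.8,-4.4],[0,0,0],50],[[0,-3.9,-5.5],[0,0,0],50],[[0,-5.4,-6.8],[0,0,0],50],[[0,-7,-8.2],[0,0,0],50],[[0,-8.5,-9.7],[0,0,0],50],[[0,-10,-11.1],[0,0,0],50],[[0,-11.4,-12.8],[0,0,0],50]]';  cat >> h.py <<'E'
def side(n):
    c2=bot.camera('side'); a=np.radians(YAW)
    u=np.array([np.cos(a),np.sin(a)]);w=np.array([-u[1],u[0]])
    x,y=proj(c2,np.r_[M-30*u,30]/1000)[0].astype(int)
    cv2.imwrite('pics/'+n,cv2.resize(c2['frame'][y-42:y+42,x-56:x+56,::-1],(800,600),interpolation=cv2.INTER_CUBIC))
E
python3 -c "
from h import *
where();side('5.png')"
```

```text
time: 8.5
ee_pos: [0.5233, 0.0967, 0.0282]
tcp_rot: [-117.7, -0.0, 87.8]
wrist_force: [-5.6, 0.4, 1.4]
opening: 0.0503
t 8.50 s -77.5 v 3.4 z 28.2 F [-5.6  0.4  1.4] rot [-117.7   -0.    87.8] open 50.3
```

View pics/5.png

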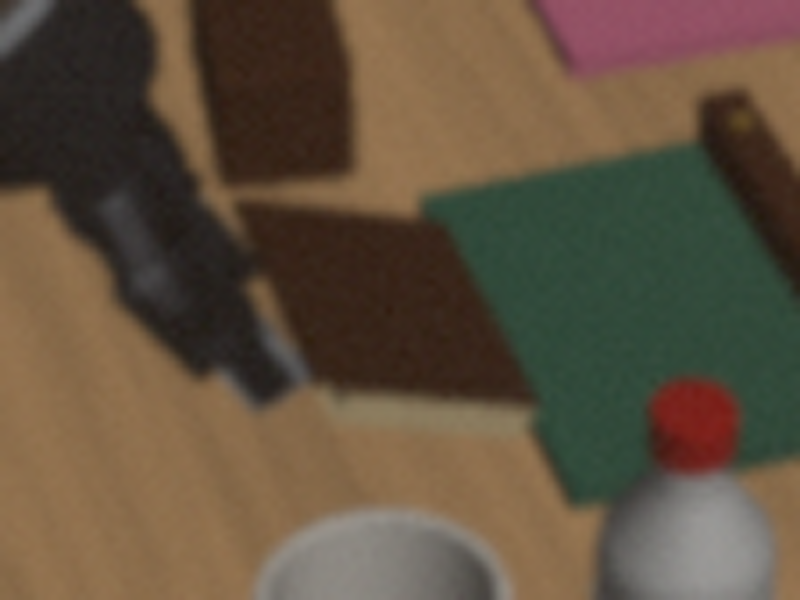

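The panel is tipped about 20° with its step end still hooked on the step. I'll continue up and forward.

```bash
python3 -m inch '[[[0,-0.4,-2.5],[0,0,0],50],[[0,-2.1,-4.5],[0,0,0],50],[[0,-3.8,-6.7],[0,0,0],50],[[0,-5.4,-9.1],[0,0,0],50],[[0,-7,-11.4],[0,0,0],50],[[0,-8.6,-13.8],[0,0,0],50],[[0,-10,-16.4],[0,0,0],50],[[0,-11.5,-19],[0,0,0],50],[[0,-12.1,-21.1],[0,0,0],50],[[0,-12.7,-23.1],[0,0,0],50]]'; python3 -c "
from h import *
where();side('6.png')"
```

```text
time: 9.55
ee_pos: [0.5383, 0.0962, 0.051]
tcp_rot: [-117.7, -0.0, 87.8]
wrist_force: [-5.0, 0.1, 2.3]
opening: 0.0501
t 9.55 s -62.5 v 3.5 z 51.0 F [-5.   0.1  2.3] rot [-117.7   -0.    87.8] open 50.1
```

View pics/6.png

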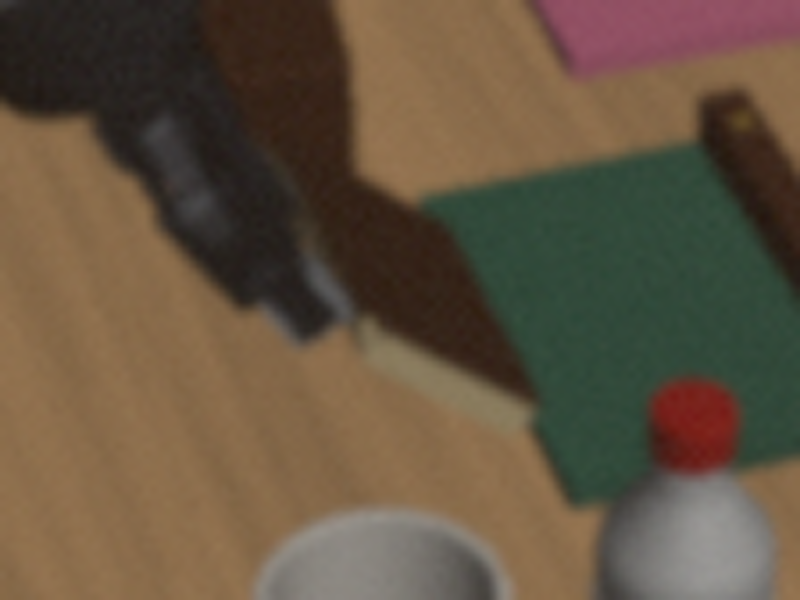

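The panel is at about 40–45°, with its blunt end still held at the step. Next I push mainly forward.

```bash
python3 -m inch '[[[0,-0.4,-3.6],[0,0,0],50],[[0,-0.7,-7.2],[0,0,0],50],[[0,-1.1,-10.8],[0,0,0],50],[[0,-1.5,-14.3],[0,0,0],50],[[0,-1,-17.5],[0,0,0],50],[[0,-0.5,-20.6],[0,0,0],50],[[0,0.9,-23.2],[0,0,0],50],[[0,2.3,-25.9],[0,0,0],50]]'; python3 -m inch '[[[0,1.4,-2.7],[0,0,0],50],[[0,2.8,-5.3],[0,0,0],50],[[0,4.2,-8],[0,0,0],50],[[0,5.6,-10.6],[0,0,0],50]]'; python3 -c "
from h import *
where();side('7.png')"
```

```text
time: 10.4
ee_pos: [0.5644, 0.0955, 0.0644]
tcp_rot: [-118.0, -0.1, 87.8]
wrist_force: [-13.1, -2.1, 25.1]
opening: 0.0501
time: 10.8
ee_pos: [0.5804, 0.095, 0.0704]
tcp_rot: [-118.7, -0.1, 87.7]
wrist_force: [-8.3, -3.0, 26.4]
opening: 0.0501
t 10.80 s -20.4 v 4.0 z 70.4 F [-8.3 -3.  26.4] rot [-1.187e+02 -1.000e-01  8.770e+01] open 50.1
```

View pics/7.png

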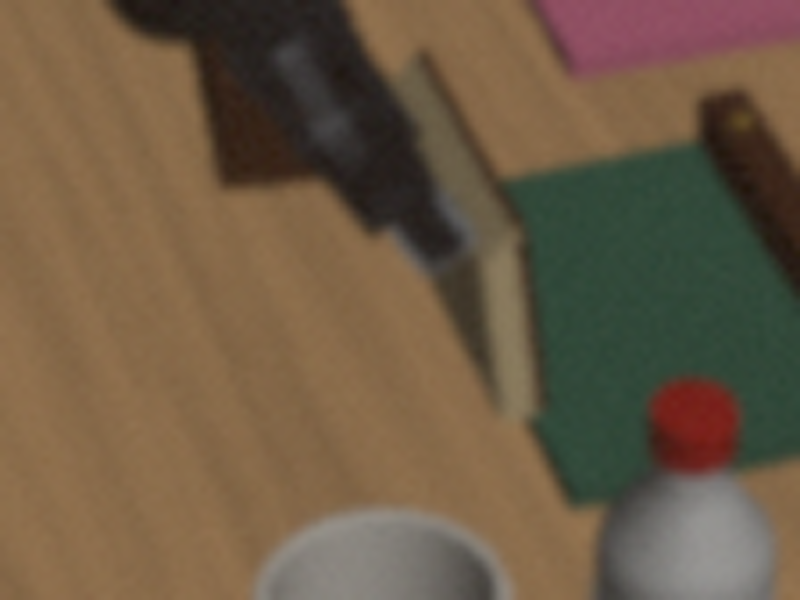

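The panel is nearly upright, pale face towards the robot, with the fingers on its upper bevel. I'll push it over.

```bash
python3 -m inch '[[[0,0.2,-4.5],[0,0,0],50],[[0,0.3,-8.9],[0,0,0],50],[[0,1.4,-12.9],[0,0,0],50],[[0,3.3,-16.4],[0,0,0],50],[[0,5.2,-19.9],[0,0,0],50],[[0,7.6,-24.3],[0,0,0],50],[[0,10,-28.5],[0,0,0],50],[[0,12,-32],[0,0,0],50]]'; python3 -c "
from h import *
where();side('8.png')"
```

```text
time: 11.65
ee_pos: [0.6154, 0.0936, 0.0757]
tcp_rot: [-118.7, -0.2, 87.7]
wrist_force: [0.9, 1.1, 5.0]
opening: 0.0502
t 11.65 s 14.7 v 4.0 z 75.7 F [0.9 1.1 5. ] rot [-118.7   -0.2   87.7] open 50.2
```

View pics/8.png

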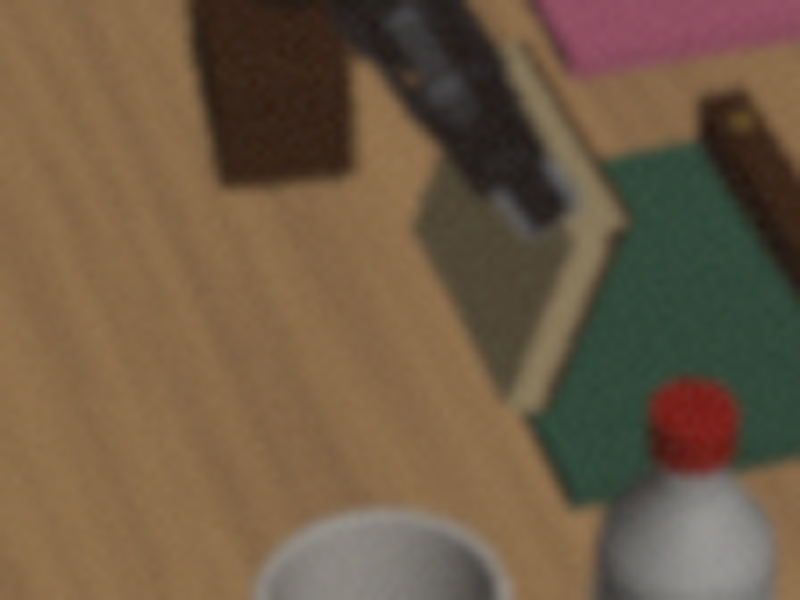

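```bash
python3 -m inch '[[[0,2,-3.5],[0,0,0],50],[[0,4,-7],[0,0,0],50],[[0,6,-10.5],[0,0,0],50],[[0,7,-14],[0,0,0],50],[[0,7,-14],[0,0,0],50],[[0,7,-14],[0,0,0],50],[[0,-10,-8],[0,0,0],50],[[0,-20,10],[0,0,0],50],[[0,-35,35],[0,0,0],50],[[0,-50,65],[0,0,0],50],[[0,-50,65],[0,0,0],50],[[0,-50,65],[0,0,0],50]]'; python3 -c "
from h import *
where();c=bot.camera('top')
a=c['frame'][140:240,240:340,::-1];c2=bot.camera('side');b=c2['frame'][140:240,285:385,::-1]
cv2.imwrite('pics/9.png',np.hstack([cv2.resize(q,(400,400),interpolation=cv2.INTER_CUBIC) for q in(a,b)]))"
```

```text
time: 12.9
ee_pos: [0.5345, 0.0971, 0.0886]
tcp_rot: [-118.8, -0.2, 87.7]
wrist_force: [0.2, 0.2, 1.1]
opening: 0.0498
t 12.90 s -66.3 v 4.2 z 88.6 F [0.2 0.2 1.1] rot [-118.8   -0.2   87.7] open 49.8
```

View pics/9.png

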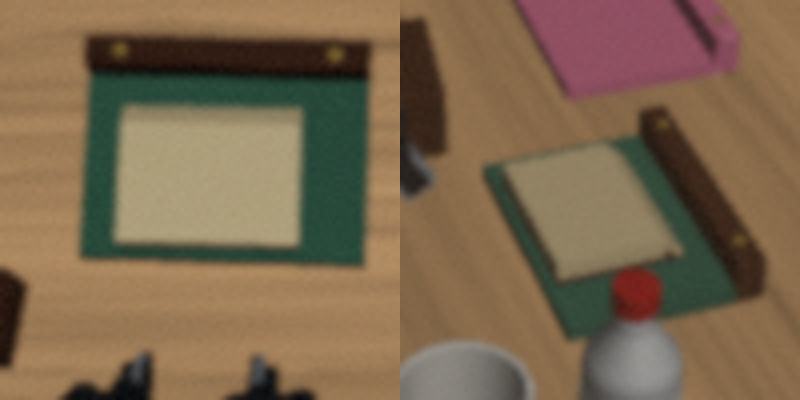

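It toppled over: the panel lies flat on the bed, pale side up, with its near edge just past the step and a gap of about 17 mm to the rail. Next come the numbers for the final push.

```bash
python3 -c "
from h import *
c=bot.camera('top');H,S,V=look(c)
m=win((H<30)&(V>100),255,155,325,203)&~((H>60)&(S>80))
f=c['frame'].astype(int);print(f[185,292],f[163,292],f[230,262])
r,n=rect(c,win((H<32)&(V>110),266,160,318,203),.026);print(r,n)
d=np.array(r[0])-M;a=np.radians(YAW);u=np.array([np.cos(a),np.sin(a)]);print('s',d@u,'v',d@[-u[1],u[0]])
where();to(-60,8,13);to(-22,8,13)"
```

```text
[172 157 122] [41 75 58] [167 133  93]
((645.8351440429688, 98.09196472167969), (99.8409194946289, 76.46489715576172), 88.9935302734375) 1554
s 44.88198369904424 v 9.700974332256155
t 13.05 s -65.7 v 4.1 z 88.1 F [ 0.4  0.3 -0. ] rot [-118.7   -0.2   87.7] open 49.7
(-60, 8, 13, 28) shift [ 3.7 68.7 31.1] turn [ 0.012 -0.002  0.002]
(-22, 8, 13, 28) shift [ 3.7 86.9 -2.3] turn [ 0.012 -0.002  0.002]
```

```bash
python3 -m inch '[[[2,30,15],[0.012,0,0],50],[[4.7,60,28],[0.012,0,0],50],[[4.7,68.7,31],[0.012,0,0],50],[[4.7,68.7,31],[0.012,0,0],50],[[4.7,80,10],[0.012,0,0],50],[[4.7,87,-2.5],[0.012,0,0],50],[[4.7,92.5,-13],[0.012,0,0],50],[[4.7,94,-16],[0.012,0,0],50],[[4.7,95.5,-18.6],[0.012,0,0],50],[[4.7,97,-21.5],[0.012,0,0],50],[[4.7,98.4,-24],[0.012,0,0],50],[[4.7,99.8,-26.7],[0.012,0,0],50],[[4.7,101.2,-29.4],[0.012,0,0],50],[[4.7,102.6,-32],[0.012,0,0],50],[[4.7,102.6,-32],[0.012,0,0],50]]'; python3 -c "
from h import *
where()"
```

```text
time: 14.55
ee_pos: [0.6129, 0.0986, 0.0136]
tcp_rot: [-118.0, -0.2, 87.7]
wrist_force: [-0.5, 0.3, 0.1]
opening: 0.0501
t 14.55 s 12.0 v 8.9 z 13.6 F [-0.5  0.3  0.1] rot [-118.    -0.2   87.7] open 50.1
```

Now I push gently on to the rail.

```bash
python3 -m inch '[[[0,0.9,-1.8],[0,0,0],50],[[0,1.9,-3.5],[0,0,0],50],[[0,2.3,-4.4],[0,0,0],50],[[0,2.3,-4.4],[0,0,0],50]]'; python3 -m inch '[[[0,0.5,-0.9],[0,0,0],50],[[0,0.9,-1.8],[0,0,0],50],[[0,0.9,-1.8],[0,0,0],50]]'; python3 -m inch '[[[0,0.5,-0.9],[0,0,0],50],[[0,0.9,-1.8],[0,0,0],50],[[0,0.9,-1.8],[0,0,0],50]]'; python3 -c "
from h import *
where()"
```

```text
time: 14.95
ee_pos: [0.618, 0.0984, 0.0136]
tcp_rot: [-118.0, -0.2, 87.7]
wrist_force: [0.1, -0.6, 0.4]
opening: 0.0498
time: 15.25
ee_pos: [0.6201, 0.0983, 0.0136]
tcp_rot: [-118.0, -0.2, 87.6]
wrist_force: [-0.1, -0.2, -1.0]
opening: 0.05
time: 15.55
ee_pos: [0.6212, 0.0983, 0.0134]
tcp_rot: [-117.9, -0.2, 87.7]
wrist_force: [-12.1, 0.3, 7.7]
opening: 0.05
t 15.55 s 20.2 v 9.0 z 13.4 F [-12.1   0.3   7.7] rot [-117.9   -0.2   87.7] open 50.0
```

```bash
python3 -m inch '[[[0,0.5,-1],[0,0,0],50],[[0,0.7,-1.3],[0,0,0],50],[[0,0.7,-1.3],[0,0,0],50]]'; python3 -m inch '[[[0,-3,6],[0,0,0],50],[[0,-12,22],[0,0,0],50],[[0,-25,45],[0,0,0],50],[[0,-60,50],[0,0,0],50],[[0,-100,70],[0,0,0],50],[[0,-110,90],[0,0,0],50],[[0,-110,90],[0,0,0],50],[[0,-110,90],[0,0,0],50]]';python3 -c "
from h import *
where();c=bot.camera('top');H,S,V=look(c)
a=np.radians(YAW);u=np.array([np.cos(a),np.sin(a)])
r,n=rect(c,win((H<32)&(V>110),262,152,318,200),.026);print(r,n)
d=np.array(r[0])-M;print('s',d@u,'v',d@[-u[1],u[0]])
q=c['frame'][140:240,240:340,::-1];c2=bot.camera('side');b=c2['frame'][140:240,285:385,::-1]
for k in('mug','glue','mallet'):print(k,[np.round(x['box']).tolist() for x in bot.search_frame(c,k)][:1],[np.round(x['box']).tolist() for x in bot.search_frame(c2,k)][:1])
cv2.imwrite('pics/10.png',np.hstack([cv2.resize(q,(400,400),interpolation=cv2.INTER_CUBIC) for q in(q,b)]))"
```

```text
time: 15.85
ee_pos: [0.6213, 0.0984, 0.0133]
tcp_rot: [-117.8, -0.1, 87.7]
wrist_force: [-19.5, -1.4, 13.2]
opening: 0.0502
time: 16.65
ee_pos: [0.4908, 0.1037, 0.0693]
tcp_rot: [-117.9, -0.2, 87.7]
wrist_force: [-0.1, 0.1, -0.3]
opening: 0.0495
t 16.65 s -110.3 v 9.0 z 69.3 F [-0.1  0.1 -0.3] rot [-117.9   -0.2   87.7] open 49.5
((664.8167724609375, 96.74508666992188), (100.96757507324219, 76.60554504394531), 87.57797241210938) 1532
s 63.902373054963505 v 9.116948105637146
mug [[354.0, 228.0, 408.0, 265.0]] [[284.0, 226.0, 318.0, 280.0]]
glue [[364.0, 190.0, 396.0, 218.0]] [[328.0, 206.0, 354.0, 265.0]]
mallet [[150.0, 198.0, 245.0, 234.0]] [[276.0, 125.0, 295.0, 181.0]]
```

View pics/10.png

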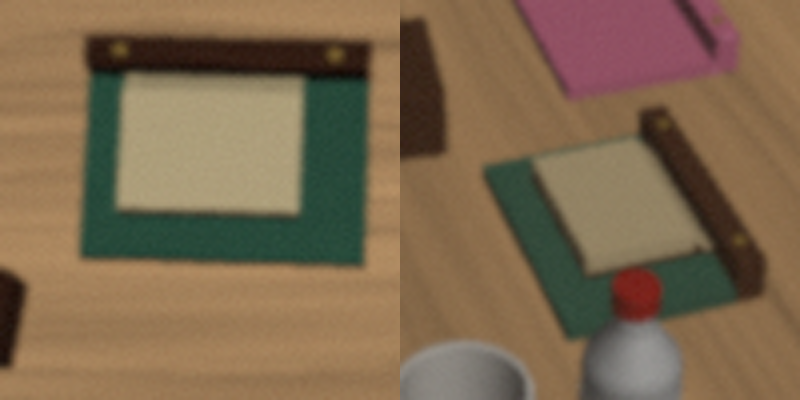

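The panel lies flat and pale side up against the dark rail. Its yaw is −2.4° against the board's −2.3°, it is inside the board's sides, and the bystanders haven't moved. I'm handing it in.

```bash
python3 -c "
from workcell import bot
print(bot.job_done())"
```

```text
the job is handed in; nothing more can be done
None
```

The panel now lies on the green board, pale side up, flat and square against the dark back rail. It was pushed the whole way with both tilted fingertips. I squared it against the step, tipped it up at the bevelled edge and toppled it over the step. The last push along the bed ran until the rail stopped it, at about 20 N.

**Panel:** in the last pictures its yaw is −2.4° against the board's −2.3°. There is no visible gap to the rail. It sits about 9 mm left of the board's centre line, well inside the sides.

**Other things:** the mug, glue bottle and mallet show the same boxes as at the start, to within about 3 px, which is detector noise.

**Forces and time:** the highest wrist force I read was about 28 N, during the tipping. The job was handed in at about 17 s with the gripper clear of everything.

**Initial lift:** the lip was probably raised partly by friction against the fingertips, because the blunt tips may not have reached fully under the bevel. The panel still stayed against the step and was never gripped.

No check failed or disagreed. The hand-in reports no verdict.

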